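Load a lap-jointed rail into the drilling jig

TASK

Load the wooden rail into the drilling jig: pull the red slide gate out until its window stands square in front of the tunnel, then lay the rail flat on the jig's bed, thick end outwards, with its thin tongue pushed through the window and fully home against the back stop under the aluminium drill plate. On the sloping rest only the tongue can be gripped, and that grip does not fit the tunnel, so the rail will need to be set down flat and taken anew by its thick end. Leave the gate at that opening, let go of everything, and do not knock the sanding block, tape measure, carton or masking tape about.

Things in the scene. Friction and masses are not known exactly. Their poses are not given: they have to be found in the camera images.
- jig: Drilling jig, fixed. Plywood bed 214 x 104 mm, top 12 mm above the origin, which is the centre of its underside; x = direction in which the rail is pushed in (open mouth at x = -107), z up. The tunnel under the aluminium drill plate (top at z = 43) runs from x = 47 to the back stop's face at x = 94 mm, is 44 mm wide, centred on y = 0, and 21 mm high over the bed.
- gate (a joint): Red slide gate of the jig: upright plate at jig x = 35 to 41 mm, top 46 mm above the jig's origin, slides along jig -y (to the right, seen from the bed's mouth). 0 = shut, grows as it is pulled out, stop at 0.080 m. Its window, 52 mm wide and open at the top, is centred before the tunnel at 0.050 m. Stiff (about 6 N), stays where left.
- gate_handle (a point): Grip point of the gate's black upright handle, 60 mm above the jig's origin (jig frame: x = 38, y = -86 mm - opening). Handle 20 mm along jig x, 16 mm along jig y, from 14 to 74 mm above the jig's origin; a red stem, top 24 mm above the jig's origin, joins it to the gate. The bed's edge is 26 mm from it when shut. Axes as the jig's; pull along jig -y.
- rest: Sloping rest, fixed: wooden trough 46 mm wide inside, side walls 10 mm thick and 34 mm high, rising at 32 degrees towards its own +x. Origin on the table under the rail's middle, z up. It holds the rail's thick body between its walls, against a stop at the lower end; the tongue sticks out freely at the upper end. Lift the rail out square to the slope.
- rail_tongue (a point): Middle of the rail's tongue, 35 mm from its tip, 9 mm above the underside. The loose wooden rail (150 x 40 mm, about 0.13 kg) has a thick body 88 mm long, 32 mm high, and a paler tongue 62 mm long, 18 mm thick, undersides flush; the tongue's last 8 mm narrow to 34 mm. Axes: x along the rail to the tongue's tip, y across, z out of its top. Starts top up, x uphill on the rest.
- rail_body (a point): Middle of the rail's thick body, 71 mm behind the tongue's middle, 44 mm from the tail end, 16 mm above the underside. Axes as rail_tongue.
- rail_shoulder (a point): Middle of the shoulder line where tongue and thick body meet, on the rail's underside (62 mm behind the tongue's tip). Axes as rail_tongue.
- nest_home (a point): Point on top of the jig's bed at jig x = 31, y = 0 mm: where rail_shoulder lies when the tongue's tip is 1 mm from the back stop. Before the gate the bed is flat and open but for two 12 mm high gate keepers at jig x = 27 to 33 mm, more than 37 mm either side of the middle. Axes as the jig's.
- sanding_block_mid (a point): Centre of the loose cork sanding block, 60 x 112 x 32 mm (x, y, z), a bystander.
- tape_measure_mid (a point): Centre of the loose yellow tape measure, 31 x 74 x 58 mm (x, y, z), standing on edge, a bystander.
- carton_mid (a point): Centre of the loose small pale carton with a red band, 60 x 101 x 40 mm (x, y, z), a bystander.
- masking_tape_mid (a point): Centre of the loose roll of masking tape, 110 mm across, 24 mm high, lying flat, a bystander.

How it is judged:
By the outcome, as a careful person would: the job done as asked, in the order asked, and still so for the second after the job is handed in, with the robot touching nothing.
It also fails if it takes over 61 s, if anything falls off the work surface, if the arm or the gripper's body presses on something with over 40 N, if the wrist force passes 120 N, or if a joint passes its speed limit or range.

ROBOT

A 6-joint arm with a two-finger parallel gripper is mounted at the origin on the work surface; the furniture and walls round the work are solid. World frame = base frame: x ahead of the robot, y to its left, z up, the work surface at z = 0. Lengths are in m, angles in rad, forces in N, time in s.
With the tool pointing down it reaches from about 0.325 to 0.775 m from the base axis. Payload 9.3 kg.
Tool frame: the origin (TCP) lies at the very end of the fingers, on their centre line; the grasp point (between the pads) lies 19 mm behind it (manip.hold_point_z is the distance from the TCP to the grasp point, in m); z points along the fingers, y is the line along which they close (so a half turn about z gives the same grasp; the last joint's range is limited). The gripper opens to 85 mm and grips with 20 to 120 N. Pads are 22 mm wide; open, the fingers measure 114 mm over their backs; the gripper's body (76 mm by 85 mm) begins 54 mm behind the grasp point. The pads swing forward as they close: fully open they stand 13 mm farther back than shut.
Start: joints at [-1.301, 0.259, 0.021, 1.334, 0, 1.418], TCP at [0.226, -0.502, 0.231] pointing down, gripper open.
Joint ranges: [-3.04, 3.04], [-0.91, 1.82], [-1.04, 1.36], [-1.92, 1.95], [-1.52, 1.45], [-3.14, 3.14]. Speed limits (rad/s): [2.22, 2.22, 2.79, 3.14, 3.14, 3.14].

INTERFACE

Orientations are given as a unit quaternion [w, x, y, z].
In Python, from workcell import telemetry, vision, manip gives the robot as it stands.
- The arm moves only by the tool drive_tool, never from a script. Its argument "steps" is a list of rows, each a list of 5 numbers: the shift along the tool's x, y, z in m, then the turn about the tool's z in rad, then the finger opening in m, from 0 to 0.0854. A call has 1 to 10 rows; each row shifts and turns the commanded pose from where the row before left it, along the tool's axes as they then stand; what a row does not reach is not made up. A row lasts 1/8 s, in which the tool goes at most 62.5 mm and 10.7 degrees, less where a joint would pass 70% of its speed; a pose out of reach is approached as far as the arm can. A call is refused whole if a number of a shift passes 0.0625 or a number of a turn 0.188, either way. A call with a gripper value outside its range is refused whole. The fingers move at their own pace and stop on an object; "squeeze" is the grip in N (left out, the last holds). Time passes only in rows, so rows that do not move let the fingers close. It gives the time, the measured TCP pose, the force, the opening and the grip force at its end, in the units of the state.
- telemetry.observe(): the state, without advancing time (a new reading comes with each control period).
- vision.snapshot(name): name is "scene" or "top" or "wrist"; returns a dict with "image" (480x640x3 uint8, red, green, blue), "K" (3x3 intrinsics, pixels), "rvec" (rotation vector, rad) and "tvec" (3), from world to camera coordinates, as OpenCV has them. Camera axes: x right, y down, z forward; pixel columns grow to the right and rows downward; lengths in m; the calibration is good to about 2 mm. A picture is of the moment at which its call begins. There is no depth.
- manip.finish_job(): hands the job in; it is judged then, once.
The state is a dict: "t": time; "joint_pos": joint angles; "qvel": joint speeds; "tau": joint torques, N m; "tcp_pos": TCP position; "tcp_rot": TCP orientation; "contact_force": force on the tool from outside, world axes, zero at the start; "moment": the same for the moment, N m; "grip_width": opening from 0.0 (shut) to 1.0 (fully open); "gripper_force": force on a finger pad.
Only numpy, scipy, OpenCV 4.12 (cv2) and the standard library are available. Lean on these libraries where they do the work, as an engineer would, in place of code of your own. Each camera call takes 0.05 s, during which the arm holds its last target. There are 200 camera calls.

## Working session

There is one attempt and no reset: what is moved stays moved. The work goes in short steps, Python scripts to look and compute and a tool call to move; the robot and the scene stay as the last step left them, time stands still between calls to the robot, and variables do not carry over. Pictures are saved under pics/ and viewed, at most 10 in all, crops included, and the job is handed in when it is done.

Besides the shell and the picture viewer there is one more tool, called after ">>>" by a JSON object that holds its "op" and its "data". drive_tool: Moves the arm, as the interface text tells. Its arguments: {"type":"object","properties":{"steps":{"type":"array"},"squeeze":{"type":"number"}},"required":["steps"]}

```bash
mkdir -p pics; ls; python3 - <<'E'
from workcell import telemetry, vision, manip
import cv2,pickle
print(telemetry.observe())
d={}
for n in ["scene","top"]:
    s=vision.snapshot(n); d[n]=s
    cv2.imwrite(f"pics/{n}0.png",s["image"][:,:,::-1])
    print(n,s["K"],s["rvec"],s["tvec"])
pickle.dump(d,open("s0.pkl","wb"))
E
```

```text
pics
{'t': 0.0, 'joint_pos': array([-1.30061395e+00,  2.59206299e-01,  2.07646465e-02,  1.33371864e+00,
        1.40947488e-05,  1.41816021e+00]), 'qvel': array([-1.93341861e-04,  3.60561448e-04,  7.01638854e-05,  1.66319044e-03,
        5.28418337e-04, -6.15676072e-04]), 'tau': array([-2.28873869e-04, -5.55635870e+01,  3.44534218e+01,  1.36999571e-02,
       -1.04000418e-05,  1.70730459e-05]), 'tcp_pos': array([ 0.22558746, -0.50129595,  0.23065965]), 'tcp_rot': array([-6.81217830e-04,  9.77735945e-01,  2.09837927e-01, -3.30239042e-05]), 'contact_force': array([-0.40656687,  0.47706997, -0.84226515]), 'moment': array([-0.00163407,  0.03113693, -0.03412106]), 'gripper_force': 0.0, 'grip_width': 0.9981241504649874}
scene [[556.35332369   0.         313.55538075]
 [  0.         556.35332369 237.0972918 ]
 [  0.           0.           1.        ]] [ 1.92925351 -0.72625047  0.42750012] [-0.40993983  0.21553977  1.22639817]
top [[530.83083246   0.         322.64845767]
 [  0.         530.83083246 239.37746216]
 [  0.           0.           1.        ]] [ 2.19995438 -2.15993106  0.11922983] [-0.07291399  0.55422185  1.34997538]
```

View pics/top0.png

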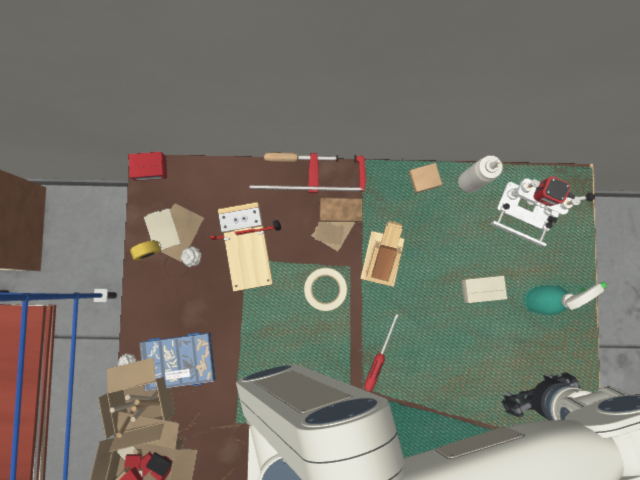

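View pics/scene0.png

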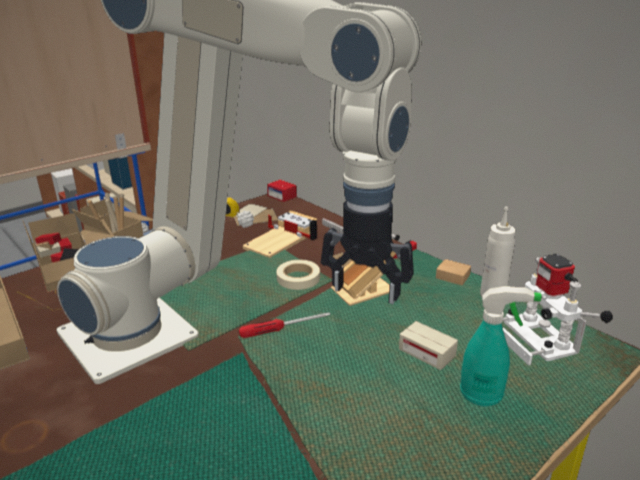

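The top view shows the jig at about (245,247) with its mouth towards the robot and the gate handle at (277,226). The rest and rail are at about (384,255), with the tongue pointing up-image at (393,230). The masking tape is at (325,289). I'll enlarge the work area to read corners.

```bash
cat > h.py <<'E'
import numpy as np, cv2, pickle
from scipy.spatial.transform import Rotation as R
def ray(s,px):
    Rm,_=cv2.Rodrigues(np.array(s["rvec"],float)); t=np.array(s["tvec"],float).ravel()
    p=np.atleast_2d(px).astype(float)
    d=np.c_[p,np.ones(len(p))]@np.linalg.inv(s["K"]).T@Rm
    return -Rm.T@t,d
def onplane(s,px,z):
    c,d=ray(s,px); return c+d*((z-c[2])/d[:,2])[:,None]
def proj(s,P):
    return cv2.projectPoints(np.atleast_2d(P).astype(float),np.array(s["rvec"],float),np.array(s["tvec"],float),s["K"],None)[0][:,0]
def rot(q): return R.from_quat(np.r_[q[1:],q[0]])
def tri(sa,pa,sb,pb):
    A=[];b=[]
    for s,p in((sa,pa),(sb,pb)):
        c,d=ray(s,p); d=d[0]/np.linalg.norm(d[0]); M=np.eye(3)-np.outer(d,d); A.append(M); b.append(M@c)
    return np.linalg.lstsq(np.vstack(A),np.hstack(b),rcond=None)[0]
E
python3 - <<'E'
from h import *
d=pickle.load(open("s0.pkl","rb")); s=d["top"]; im=s["image"]
c=im[185:315,205:415,::-1]
cv2.imwrite("pics/c0.png",cv2.resize(c,None,fx=3.8,fy=3.8,interpolation=cv2.INTER_CUBIC))
# bed, pale wood
hsv=cv2.cvtColor(im,cv2.COLOR_RGB2HSV)
for nm,(u,v) in dict(bed=(248,270),rail=(383,263),tongue=(392,232),rest=(370,275),red=(250,232),tape=(308,289)).items(): print(nm,hsv[v,u])
from workcell import vision
w=vision.snapshot("wrist"); pickle.dump(w,open("w0.pkl","wb"))
print(w["rvec"],w["tvec"],w["K"])
print(onplane(s,[[245,247],[384,255],[325,289],[277,226]],0.0))
E
```

```text
bed [ 21  66 238]
rail [ 12 129 152]
tongue [ 18  94 220]
rest [ 19  92 224]
red [ 12 102 143]
tape [ 24  32 231]
[-2.43966132  1.57557054  0.21911142] [-0.54829342 -0.03595592  0.37739729] [[354.04272831   0.         310.91860803]
 [  0.         354.04272831 239.3539895 ]
 [  0.           0.           1.        ]]
[[ 0.53392674  0.14108748  0.        ]
 [ 0.51965323 -0.22588453  0.        ]
 [ 0.42749571 -0.0715671   0.        ]
 [ 0.59125345  0.05833842  0.        ]]
```

View pics/c0.png

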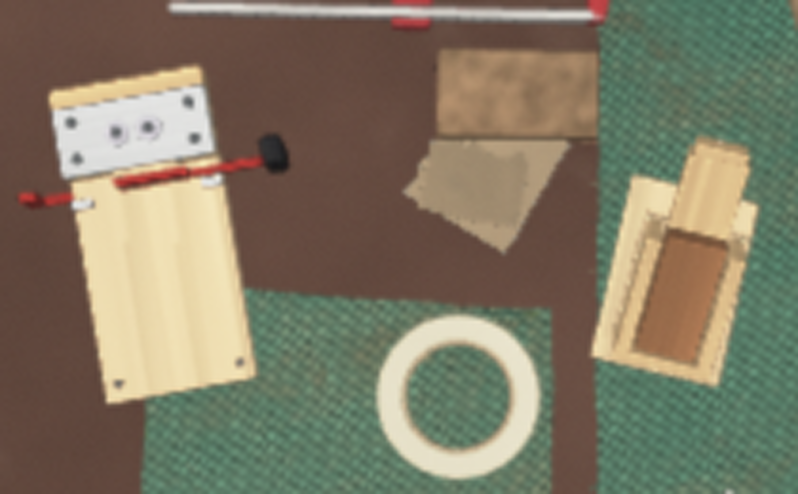

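The crop gives these points (crop pixels):
- **Jig:** near corners (107,404) and (257,375), right edge running up to (215,165), handle top at (275,150).
- **Rail:** body top corners (676,230), (728,243), (700,365) and (635,352), tongue tip about (700,138) to (750,150).
- **Bystander:** the cork block is far, at about (518,93).

```bash
python3 - <<'E'
from h import *
d=pickle.load(open("s0.pkl","rb")); s=d["top"]
f=lambda p:np.array(p,float)/3.8+[205,185]-0.4
P=onplane(s,f([[107,404],[257,375],[217,170],[72,180]]),.012)
print(P, np.linalg.norm(P[0]-P[1]))
m=(P[0]+P[1])/2; 
a=P[2]-P[1]; yaw=np.arctan2(a[1],a[0]); b=P[1]-P[0]; yaw2=np.arctan2(b[1],b[0])+np.pi/2
print("yaw",yaw,yaw2)
for y in(yaw,yaw2): print("origin",m[:2]+.107*np.array([np.cos(y),np.sin(y)]))
print("handle top", onplane(s,f([[274,150]]),.074))
T=onplane(s,f([[700,138],[750,150]]),.12);B=onplane(s,f([[635,352],[700,365]]),.05)
print("rail",T,B)
q=(T.mean(0)-B.mean(0)); print(np.arctan2(q[1],q[0]))
E
```

```text
[[0.41832265 0.16756358 0.012     ]
 [0.43983918 0.06598018 0.012     ]
 [0.58024451 0.09727232 0.012     ]
 [0.57138247 0.19675104 0.012     ]] 0.103837128597779
yaw 0.21928622447422474 0.20872660084402206
origin [0.53351858 0.14004791]
origin [0.53375854 0.13894381]
handle top [[0.58732005 0.05380806 0.074     ]]
rail [[ 0.59474032 -0.22137059  0.12      ]
 [ 0.58763815 -0.25344151  0.12      ]] [[ 0.45922346 -0.18850127  0.05      ]
 [ 0.45134923 -0.23201458  0.05      ]]
-0.197165928504145
```

>>> {"op": "drive_tool", "data": {"steps": [[0, 0, 0, -0.17, 0.085], [0, 0, 0, -0.17, 0.085], [0, 0, 0, -0.17, 0.085], [0, 0, 0, -0.17, 0.085], [0, 0, 0, -0.17, 0.085], [0, 0, 0, -0.17, 0.085], [0, 0, 0, -0.17, 0.085], [0, 0, 0, -0.17, 0.085]]}}

```text
t: 1.15
tcp_pos: [0.2256, -0.5014, 0.231]
tcp_rot: [-0.0, 0.626, 0.78, 0.0]
contact_force: [-0.1, 0.2, 0.2]
grip_width: 0.995
gripper_force: 0.0
```

```bash
cat >> h.py <<'E'
def go(p,tool_x_yaw=None,q=None):
    from workcell import telemetry
    o=telemetry.observe(); r=rot(o["tcp_rot"]).as_matrix()
    print("t %.2f"%o["t"],"tcp",o["tcp_pos"].round(4),"yaw %.3f"%np.arctan2(r[1,0],r[0,0]),"tilt z",r[:,2].round(3),"F",o["contact_force"].round(1),"grip",round(o["grip_width"]*85.4,1),o["gripper_force"])
    print("shift tool",(r.T@(np.array(p)-o["tcp_pos"])).round(4))
    if tool_x_yaw is not None: print("turn %.3f"%(np.arctan2(r[1,0],r[0,0])-tool_x_yaw))
E
python3 - <<'E'
from h import *
from workcell import telemetry
w=pickle.load(open("w0.pkl","rb")); c,d=ray(w,[[311,239]])
q=rot([0,.977736,.209838,0]); print("cam in tool",q.inv().apply(c-[.2256,-.5013,.2307]),"axis",q.inv().apply(d[0]))
go([.587,.058,.20],1.784)
E
```

```text
cam in tool [ 0.0679783  -0.00092858 -0.14151591] axis [-0.26964079 -0.00098239  0.96296102]
t 1.15 tcp [ 0.2256 -0.5014  0.231 ] yaw 1.788 tilt z [-0.     0.001 -1.   ] F [-0.1  0.2  0.2] grip 85.0 0.0
shift tool [0.4682 0.4736 0.0313]
turn 0.004
```

>>> {"op": "drive_tool", "data": {"steps": [[0.042, 0.043, 0, 0, 0.085], [0.042, 0.043, 0, 0, 0.085], [0.042, 0.043, 0, 0, 0.085], [0.042, 0.043, 0, 0, 0.085], [0.042, 0.043, 0, 0, 0.085], [0.042, 0.043, 0, 0, 0.085], [0.042, 0.043, 0, 0, 0.085], [0.042, 0.043, 0, 0, 0.085], [0.042, 0.043, 0, 0, 0.085], [0.042, 0.043, 0, 0, 0.085]]}}

```text
t: 2.4
tcp_pos: [0.5585, 0.0014, 0.2312]
tcp_rot: [0.0, 0.628, 0.778, -0.0]
contact_force: [1.8, -0.4, 0.6]
grip_width: 0.997
gripper_force: 0.0
```

>>> {"op": "drive_tool", "data": {"steps": [[0.048, 0.043, 0, 0, 0.085], [0, 0, 0, 0, 0.085]]}}

```text
t: 2.65
tcp_pos: [0.5897, 0.0574, 0.23]
tcp_rot: [-0.001, 0.626, 0.779, -0.0]
contact_force: [-1.3, -0.5, 0.3]
grip_width: 0.994
gripper_force: 0.0
```

```bash
python3 - <<'E'
from h import *
from workcell import vision
w=vision.snapshot("wrist"); pickle.dump(w,open("w1.pkl","wb")); cv2.imwrite("pics/w1.png",w["image"][:,:,::-1])
go([.587,.058,.20],1.784)
O=np.array([.5337,.1395]);y=.213;Rz=np.array([[np.cos(y),-np.sin(y)],[np.sin(y),np.cos(y)]])
for n,(a,b,z) in dict(nearR=(-107,-52,12),nearL=(-107,52,12),handle_top=(38,-86,74),tunnel=(47,0,43)).items():
    print(n,proj(w,np.r_[O+Rz@np.array([a,b])/1e3,z/1e3]))
E
```

```text
t 2.70 tcp [0.5889 0.0557 0.2303] yaw 1.786 tilt z [-0.002  0.    -1.   ] F [-0.5 -0.3 -0.2] grip 85.0 0.0
shift tool [ 0.0027 -0.0013  0.0303]
turn 0.002
nearR [[167.75163765 170.04864918]]
nearL [[155.97926506  55.37439992]]
handle_top [[312.7167994 217.0083388]]
tunnel [[323.45310809 113.52497138]]
```

View pics/w1.png

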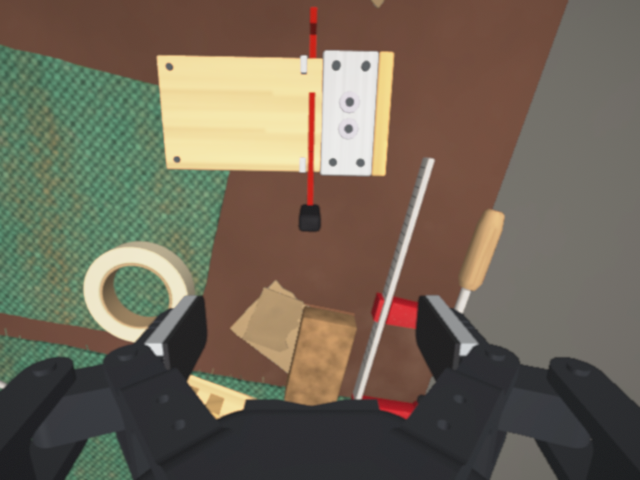

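The wrist view confirms the jig pose: near corners at (157,56) and (167,169) against predictions of (156,55) and (168,170). The handle is at (310,218) and the edge of the gate window at (312,93).

```bash
cat >> h.py <<'E'
O=np.array([.5337,.1395]);YAW=.213
def tojig(P):
    P=np.atleast_2d(P); c,s=np.cos(YAW),np.sin(YAW); d=P[:,:2]-O
    return np.c_[d@[c,s],d@[-s,c],P[:,2]]*1e3
def fromjig(p):
    p=np.array(p,float)/1e3; c,s=np.cos(YAW),np.sin(YAW)
    return np.array([O[0]+c*p[0]-s*p[1],O[1]+s*p[0]+c*p[1],p[2]])
E
python3 - <<'E'
from h import *
w=pickle.load(open("w1.pkl","rb"));im=w["image"].astype(int)
print("bed",tojig(onplane(w,[[157,56],[167,169.5]],.012)).round(1))
red=(im[:,:,0]>150)&(im[:,:,1]<80)&(im[:,:,2]<80)
col=red[:,306:320].sum(1); r=np.where(col>2)[0]; r=r[r<240]; print(r)
r0=[k for k in r if k>70][0]; u=306+np.where(red[r0+5,306:320])[0].mean(); print(u)
print("window edge",tojig(onplane(w,[[u,r0]],.046)).round(1))
blk=(im.max(2)<60)[190:245,290:335]; n,l,st,ct=cv2.connectedComponentsWithStats(blk.astype(np.uint8)); print(st,ct)
v,uu=np.where(l==1+np.argmax(st[1:,4])); 
for row in range(v.min(),v.max()+1): print(row+190,uu[v==row].min()+290,uu[v==row].max()+290,im[row+190,310])
u0,u1=[ (uu.min()+290),(uu.max()+291)]
print("top far edge",tojig(onplane(w,[[310,v.max()+191]],.074)).round(1))
E
```

```text
bed [[-106.1   51.5   12. ]
 [-107.7  -51.5   12. ]]
[  7   8   9  10  11  12  13  14  15  16  17  18  19  20  21  22  35  36
  37  38  39  40  41  42  43  44  45  46  47  48  49  50  51  52  53  54
  55  56  57  93  94  95  96  97  98  99 100 101 102 103 104 105 106 107
 108 109 110 111 112 113 114 115 116 117 118 119 120 121 122 123 124 125
 126 127 128 129 130 131 132 133 134 135 136 137 138 139 140 141 142 143
 144 145 146 147 148 149 150 151 152 153 154 155 156 157 158 159 160 161
 162 163 164 165 166 167 168 169 170 171 172 173 174 175 176 177 178 179
 180 181 182 183 184 185 186 187 188 189 190 191 192 193 194 195 196 197
 198 199 200 201 202 203 204]
311.5
window edge [[36.4 16.3 46. ]]
[[   0    0   45   55 1975]
 [   9   15   21   26  500]] [[22.70278481 26.73417722]
 [19.224      28.05      ]]
205 303 316 [114  34  33]
206 302 317 [52 34 35]
207 301 318 [32 33 34]
208 301 318 [34 33 35]
209 301 318 [34 34 35]
210 301 318 [34 34 35]
211 300 318 [34 33 35]
212 300 319 [33 33 34]
213 300 319 [35 34 36]
214 300 319 [37 36 38]
215 300 319 [40 39 41]
216 300 319 [44 43 46]
217 299 319 [46 45 48]
218 299 319 [50 49 51]
219 299 319 [51 50 53]
220 299 319 [51 50 52]
221 299 319 [51 49 52]
222 299 319 [48 47 49]
223 299 319 [48 47 49]
224 299 319 [47 46 49]
225 299 319 [48 46 49]
226 299 319 [46 46 48]
227 299 319 [47 45 48]
228 300 319 [45 43 46]
229 300 318 [43 41 44]
230 302 317 [46 41 41]
top far edge [[ 35.7 -98.4  74. ]]
```

```bash
python3 - <<'E'
from h import *
go(fromjig([37,-92,41]),1.784)
E
```

```text
t 2.70 tcp [0.5889 0.0557 0.2303] yaw 1.786 tilt z [-0.002  0.    -1.   ] F [-0.5 -0.3 -0.2] grip 85.0 0.0
shift tool [0.0015 0.0011 0.1893]
turn 0.002
```

>>> {"op": "drive_tool", "data": {"steps": [[0.0015, 0.001, 0.04, 0, 0.07], [0, 0, 0.05, 0, 0.07], [0, 0, 0.05, 0, 0.07], [0, 0, 0.04, 0, 0.06], [0, 0, 0.01, 0, 0.04], [0, 0, 0, 0, 0.02], [0, 0, 0, 0, 0.01], [0, 0, 0, 0, 0.01]], "squeeze": 60}}

```text
t: 3.7
tcp_pos: [0.5888, 0.0547, 0.0425]
tcp_rot: [0.0, 0.629, 0.778, -0.001]
contact_force: [-4.6, -3.4, -4.6]
grip_width: 0.223
gripper_force: 59.6
```

>>> {"op": "drive_tool", "data": {"steps": [[-0.006, 0, 0, 0, 0.01], [-0.012, 0, 0, 0, 0.01], [-0.012, 0, 0, 0, 0.01], [-0.009, 0, 0, 0, 0.01], [-0.004, 0, 0, 0, 0.01], [0, 0, 0, 0, 0.01]]}}

```text
t: 4.45
tcp_pos: [0.597, 0.0134, 0.0425]
tcp_rot: [-0.001, 0.629, 0.778, -0.0]
contact_force: [-7.7, 0.1, -3.0]
grip_width: 0.23
gripper_force: 59.9
```

```bash
python3 - <<'E'
from h import *
from workcell import vision,telemetry
print(tojig([telemetry.observe()["tcp_pos"]]))
for n in("wrist","top"):
    w=vision.snapshot(n); pickle.dump(w,open(f"{n}2.pkl","wb")); cv2.imwrite(f"pics/{n}2.png",w["image"][:,:,::-1])
go(fromjig([37,-135,41]),1.784)
E
```

```text
[[  35.24631352 -136.6754966    42.47103352]]
t 4.55 tcp [0.597  0.0134 0.0425] yaw 1.782 tilt z [-0.002  0.    -1.   ] F [-7.9  0.5 -2.7] grip 18.9 59.981045722961426
shift tool [0.0017 0.0018 0.0015]
turn -0.002
```

View pics/wrist2.png

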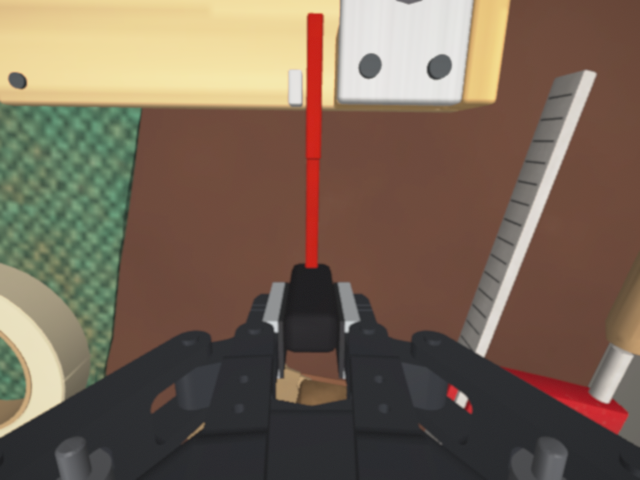

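The handle is held between the pads at (312,310). The upper edge of the gate's red top, which is the window edge, is at (315,14), and the bed edge is at about row 104.

```bash
python3 - <<'E'
from h import *
w=pickle.load(open("wrist2.pkl","rb"));im=w["image"].astype(int)
red=(im[:,:,0]>150)&(im[:,:,1]<80)&(im[:,:,2]<80)
r=np.where(red[:200,308:322].sum(1)>4)[0]; print(r[:3])
print("edge",tojig(onplane(w,[[315,r[0]],[315,r[0]+1]],.046)).round(1))
for u in(200,280): 
    c=im[80:130,u]; k=np.argmax(np.abs(np.diff(c.sum(1)))); print(u,k+81,tojig(onplane(w,[[u,k+81]],.012)).round(1), c[max(0,k-2):k+3].tolist())
for (u,v) in[(340,100),(460,108)]: print(tojig(onplane(w,[[u,v]],.043)).round(1))
t=pickle.load(open("top2.pkl","rb"))["image"].astype(int)
ts=pickle.load(open("top2.pkl","rb"))
red=(t[:,:,0]>110)&(t[:,:,1]<60)&(t[:,:,2]<60); red[:, :200]=0;red[:,300:]=0;red[:210]=0;red[260:]=0
v,u=np.where(red); print(sorted(set(u)),); print([(a,v[u==a].mean().round(1)) for a in sorted(set(u))][::3])
for a in sorted(set(u)): print(a,tojig(onplane(ts,[[a,v[u==a].mean()]],.046)).round(1)[0,:2],end=' ')
E
```

```text
[14 15 16]
edge [[ 35.9 -25.4  46. ]
 [ 35.9 -25.8  46. ]]
200 105 [[-16.1 -51.7  12. ]] [[235, 209, 148], [226, 195, 139], [212, 177, 126], [186, 155, 111], [160, 135, 97]]
280 107 [[ 20.3 -52.6  12. ]] [[229, 199, 142], [215, 180, 128], [191, 159, 114], [164, 138, 100], [140, 117, 85]]
[[ 45.4 -52.8  43. ]]
[[ 90.3 -55.6  43. ]]
[np.int64(228), np.int64(229), np.int64(230)]
[(np.int64(228), np.float64(234.0))]
228 [36.9 32.8] 229 [36.4 30.3] 230 [35.9 27.8]
```

>>> {"op": "drive_tool", "data": {"steps": [[-0.001, 0, 0, 0, 0.01], [0, 0, 0, 0, 0.04], [0, 0, 0, 0, 0.05], [0, 0, -0.03, 0, 0.06], [0.012, 0, -0.05, 0, 0.07], [0.03, 0, -0.05, 0, 0.085], [0.03, 0, -0.05, 0, 0.085], [0, 0, 0, 0, 0.085]]}}

```text
t: 5.55
tcp_pos: [0.5848, 0.0845, 0.2266]
tcp_rot: [0.003, 0.627, 0.779, 0.003]
contact_force: [-0.5, 0.2, -0.2]
grip_width: 0.995
gripper_force: 0.0
```

```bash
python3 - <<'E'
from h import *
from workcell import vision,telemetry
w=vision.snapshot("wrist"); pickle.dump(w,open("w3.pkl","wb")); cv2.imwrite("pics/w3.png",w["image"][:,:,::-1])
go(fromjig([37,-135,41]),1.784)
E
```

```text
t 5.60 tcp [0.5843 0.0836 0.2239] yaw 1.784 tilt z [ 0.005 -0.    -1.   ] F [ 0.   0.  -0.5] grip 85.1 0.0
shift tool [-0.0695 -0.0016  0.183 ]
turn 0.000
```

View pics/w3.png

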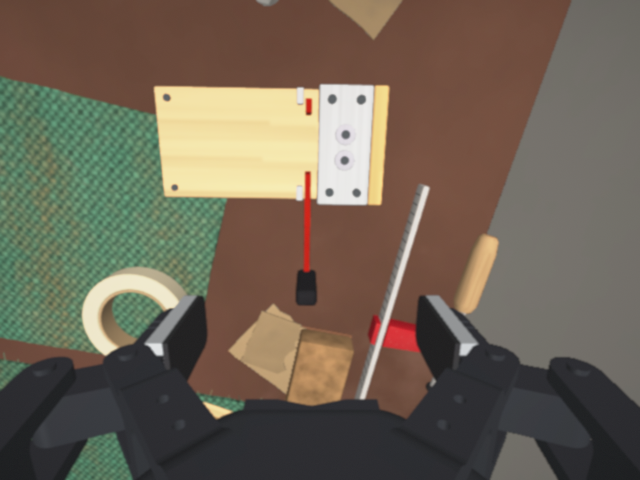

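The window now runs from about row 115 to row 172 at column 308. The bed corners are at (155,88) and (164,196), and the drill plate spans rows 85 to 204.

```bash
python3 - <<'E'
import h
from h import *
w=pickle.load(open("w3.pkl","rb"));im=w["image"].astype(int)
red=(im[:,:,0]>140)&(im[:,:,1]<90)&(im[:,:,2]<90)
r=np.where(red[80:300,302:314].sum(1)>2)[0]+80; g=np.where(np.diff(r)>3)[0]; print([(r[i],r[i+1]) for i in g])
i=max(g,key=lambda k:r[k+1]-r[k]); a,b=r[i]+1,r[i+1]
# bed corners via mask
hsv=cv2.cvtColor(w["image"],cv2.COLOR_RGB2HSV)
m=((hsv[:,:,0]>15)&(hsv[:,:,0]<28)&(hsv[:,:,2]>180)&(hsv[:,:,1]>50)).astype(np.uint8)
m[:,302:]=0; m[210:]=0;m[:80]=0;m[:,:140]=0
cs,_=cv2.findContours(m,cv2.RETR_EXTERNAL,cv2.CHAIN_APPROX_NONE); c=max(cs,key=cv2.contourArea)[:,0]
W=onplane(w,c,.012); 
def side(sel):
    q=W[sel,:2].astype(np.float32); vx,vy,x,y=cv2.fitLine(q,cv2.DIST_HUBER,0,.001,.001).ravel(); return np.array([x,y]),np.array([vx,vy])
J=tojig(W)
L=side((J[:,1]>45)&(J[:,0]>-95)&(J[:,0]<15)); Rr=side((J[:,1]<-45)&(J[:,0]>-95)&(J[:,0]<15)); N=side((J[:,0]<-95)&(abs(J[:,1])<40))
ang=lambda d:np.arctan(d[1]/d[0])
print("yaw L,R,near",ang(L[1]),ang(Rr[1]),ang(N[1])+np.pi/2,ang(N[1])-np.pi/2)
print("n",J[(J[:,1]>45)][:,1].mean(),J[J[:,1]<-45][:,1].mean(),J[J[:,0]<-95][:,0].mean())
y=(ang(L[1])+ang(Rr[1]))/2; e=np.array([np.cos(y),np.sin(y)]); n=np.array([-e[1],e[0]])
cy=((L[0]@n)+(Rr[0]@n))/2; print("width",L[0]@n-Rr[0]@n)
px=N[0]; near=(N[0]+N[1]*((cy-N[0]@n)/(N[1]@n))); o=near+.107*e; print("O",o,"yaw",y)
h.O=o;h.YAW=y
print("window",tojig(onplane(w,[[308,a],[307,b]],.046)).round(1))
print("plate corners",tojig(onplane(w,[[319,85],[319,204]],.043)).round(1))
ts=pickle.load(open("wrist2.pkl","rb")); print("TCP when gripping",tojig([[.597,.0134,.0425]]))
E
```

```text
[(np.int64(112), np.int64(172))]
yaw L,R,near 0.19744149 0.20051138 0.19869924 -2.9428935
n 51.358344355440956 -50.430080772878924 -105.9769503377976
width 0.10229636
O [0.53349686 0.13945678] yaw 0.19897643
window [[ 36.3  27.4  46. ]
 [ 36.1 -22.5  46. ]]
plate corners [[ 45.4  50.2  43. ]
 [ 47.6 -51.9  43. ]]
TCP when gripping [[  37.33304294 -136.12202331   42.5       ]]
```

```bash
sed -i 's/^O=np.*/O=np.array([.5335,.1393]);YAW=.199/' h.py; python3 - <<'E'
from h import *
for f in("w1.pkl","w3.pkl"):
    w=pickle.load(open(f,"rb"));im=w["image"].astype(int)
    lo=190 if f=="w1.pkl" else 260
    blk=(im.max(2)<75)[lo:lo+55,285:335]; n,l,st,ct=cv2.connectedComponentsWithStats(blk.astype(np.uint8)); k=1+np.argmax(st[1:,4]); x,y,ww,hh,_=st[k]
    v1=y+hh+lo; print(f,"far edge",tojig(onplane(w,[[x+285+ww/2,v1]],.074)).round(1),"near base edge",tojig(onplane(w,[[x+285+ww/2,y+lo]],.024)).round(1), "x",tojig(onplane(w,[[x+285,v1-6],[x+285+ww,v1-6]],.074)).round(1)[:,0])
    r=np.where(((im[:,:,0]>100)&(im[:,:,1]<90)&(im[:,:,2]<90))[60:240,302:316].sum(1)>2)[0]+60; g=[(r[i]+1,r[i+1]) for i in range(len(r)-1) if r[i+1]-r[i]>8]; print(g)
    for a,b in g: print(tojig(onplane(w,[[309,a],[309,b]],.046)).round(1)[:,1])
E
```

```text
w1.pkl far edge [[ 37.3 -98.6  74. ]] near base edge [[ 36.9 -82.8  24. ]] x [27.7 46.7]
[(np.int64(206), np.int64(232))]
[ -80.9 -105.9]
w3.pkl far edge [[  37.3 -139.3   74. ]] near base edge [[  37.  -124.3   24. ]] x [27.7 46.7]
[(np.int64(88), np.int64(99)), (np.int64(114), np.int64(172))]
[47.5 38.8]
[ 26.8 -22.3]
```

The gate opening measures about 46 to 47 mm, roughly 3 mm short. I'll regrip and pull it that bit further.

```bash
python3 - <<'E'
from h import *
go(fromjig([37.5,-132.5,42]),1.77)
E
```

```text
t 5.60 tcp [0.5843 0.0836 0.2239] yaw 1.784 tilt z [ 0.005 -0.    -1.   ] F [ 0.   0.  -0.5] grip 85.1 0.0
shift tool [-0.0676 -0.0032  0.182 ]
turn 0.014
```

>>> {"op": "drive_tool", "data": {"steps": [[-0.034, -0.0015, 0, 0.014, 0.07], [-0.0335, -0.0015, 0.03, 0, 0.07], [0, 0, 0.05, 0, 0.07], [0, 0, 0.05, 0, 0.06], [0, 0, 0.04, 0, 0.05], [0, 0, 0.012, 0, 0.04], [0, 0, 0, 0, 0.02], [0, 0, 0, 0, 0.01], [0, 0, 0, 0, 0.01]]}}

```text
t: 6.72
tcp_pos: [0.5962, 0.0162, 0.0396]
tcp_rot: [0.001, 0.634, 0.774, 0.001]
contact_force: [11.8, 1.2, -20.7]
grip_width: 0.222
gripper_force: 61.4
```

```bash
python3 - <<'E'
from h import *
from workcell import telemetry
print(tojig(telemetry.observe()["tcp_pos"]))
go(fromjig([37.5,-136,42]),1.77)
E
```

```text
[[  37.17057316 -133.07906832   39.58853788]]
t 6.72 tcp [0.5962 0.0162 0.0396] yaw 1.769 tilt z [ 0.003  0.    -1.   ] F [ 11.8   1.2 -20.7] grip 18.9 61.382811069488525
shift tool [-0.0029  0.0003 -0.0024]
turn -0.001
```

>>> {"op": "drive_tool", "data": {"steps": [[-0.002, 0, -0.0015, 0, 0.01], [-0.0015, 0, 0, 0, 0.01], [0, 0, 0, 0, 0.01]]}}

```text
t: 7.1
tcp_pos: [0.5966, 0.0141, 0.0397]
tcp_rot: [-0.0, 0.633, 0.774, 0.002]
contact_force: [15.3, 7.9, -32.1]
grip_width: 0.227
gripper_force: 61.1
```

```bash
python3 - <<'E'
from h import *
from workcell import telemetry
print(tojig(telemetry.observe()["tcp_pos"]))
go(fromjig([37.5,-136,42]),1.77)
E
```

```text
[[  37.09236846 -135.22285732   39.68509503]]
t 7.10 tcp [0.5966 0.0141 0.0397] yaw 1.770 tilt z [ 0.002  0.003 -1.   ] F [ 15.3   7.9 -32.1] grip 19.4 61.148051619529724
shift tool [-0.0008  0.0004 -0.0023]
turn -0.000
```

>>> {"op": "drive_tool", "data": {"steps": [[-0.001, 0, 0.001, 0, 0.01], [0, 0, 0, 0, 0.01], [0, 0, 0, 0, 0.04], [0, 0, 0, 0, 0.05], [0, 0, -0.03, 0, 0.06], [0.012, 0, -0.05, 0, 0.07], [0.03, 0, -0.05, 0, 0.085], [0.03, 0, -0.05, 0, 0.085], [0, 0, 0, 0, 0.085]]}}

```text
t: 8.22
tcp_pos: [0.5821, 0.0839, 0.2253]
tcp_rot: [0.003, 0.633, 0.774, 0.003]
contact_force: [-0.7, 0.2, 0.3]
grip_width: 0.995
gripper_force: 0.0
```

```bash
python3 - <<'E'
from h import *
from workcell import vision
go([.5,-.21,.3],0)
w=vision.snapshot("wrist"); pickle.dump(w,open("w4.pkl","wb"));im=w["image"].astype(int)
blk=(im.max(2)<75)[260:320,285:335]; n,l,st,ct=cv2.connectedComponentsWithStats(blk.astype(np.uint8)); k=1+np.argmax(st[1:,4]); x,y,ww,hh,_=st[k]
v1=y+hh+260; print("far edge",tojig(onplane(w,[[x+285+ww/2,v1]],.074)).round(1),"near base edge",tojig(onplane(w,[[x+285+ww/2,y+260]],.024)).round(1))
r=np.where(((im[:,:,0]>100)&(im[:,:,1]<90)&(im[:,:,2]<90))[60:240,302:316].sum(1)>2)[0]+60; g=[(r[i]+1,r[i+1]) for i in range(len(r)-1) if r[i+1]-r[i]>8]; print(g)
for a,b in g: print(tojig(onplane(w,[[309,a],[309,b]],.046)).round(1)[:,1])
# rail: top image crop to find rail
s=pickle.load(open("top2.pkl","rb"))
hsv=cv2.cvtColor(s["image"],cv2.COLOR_RGB2HSV)[215:290,355:415]
m=((hsv[:,:,0]<16)&(hsv[:,:,1]>100)&(hsv[:,:,2]>110)).astype(np.uint8)
cs,_=cv2.findContours(m,cv2.RETR_EXTERNAL,cv2.CHAIN_APPROX_NONE);c=max(cs,key=cv2.contourArea)
print(cv2.minAreaRect(c+np.array([355,215])))
E
```

```text
t 8.22 tcp [0.5821 0.0839 0.2253] yaw 1.771 tilt z [ 0.009  0.    -1.   ] F [-0.7  0.2  0.3] grip 85.0 0.0
shift tool [-0.2718 -0.1382 -0.0754]
turn 1.771
far edge [[  37.  -142.7   74. ]] near base edge [[  37.3 -127.2   24. ]]
[(np.int64(87), np.int64(103)), (np.int64(118), np.int64(176))]
[48.1 35.5]
[ 23.4 -25.8]
((383.8448181152344, 262.3620910644531), (17.34394645690918, 33.388023376464844), 15.068489074707031)
```

>>> {"op": "drive_tool", "data": {"steps": [[-0.05, -0.017, -0.02, 0, 0.085], [-0.05, -0.017, -0.02, 0, 0.085], [-0.05, -0.017, -0.015, 0, 0.085], [-0.05, -0.017, 0, 0, 0.085], [-0.05, -0.017, 0, 0, 0.085], [-0.05, -0.017, 0, 0, 0.085]]}}

```text
t: 9.02
tcp_pos: [0.5388, -0.2342, 0.2739]
tcp_rot: [-0.001, 0.634, 0.773, -0.0]
contact_force: [0.9, 0.8, -0.4]
grip_width: 0.998
gripper_force: 0.0
```

>>> {"op": "drive_tool", "data": {"steps": [[0, 0, 0, -0.167, 0.07], [0, 0, 0, -0.167, 0.07], [0, 0, 0, -0.167, 0.07], [0, 0, 0, -0.167, 0.07], [0, 0, 0, -0.167, 0.07], [0, 0, 0, -0.167, 0.07], [0, 0, 0, -0.168, 0.07], [0, 0, 0, 0, 0.07]]}}

```text
t: 10.02
tcp_pos: [0.5394, -0.2324, 0.2739]
tcp_rot: [-0.001, 0.102, 0.995, 0.0]
contact_force: [-0.3, -0.4, 0.2]
grip_width: 0.82
gripper_force: 0.0
```

```bash
python3 - <<'E'
from h import *
from workcell import vision
w=vision.snapshot("wrist"); pickle.dump(w,open("w5.pkl","wb")); cv2.imwrite("pics/w5.png",w["image"][:,:,::-1])
go([.55,-.23,.28],2.94)
E
```

```text
t 10.07 tcp [ 0.5395 -0.2323  0.274 ] yaw 2.934 tilt z [-0.001  0.001 -1.   ] F [ 0.2 -0.9 -0. ] grip 69.9 0.0
shift tool [-0.0098  0.0044 -0.006 ]
turn -0.006
```

View pics/w5.png

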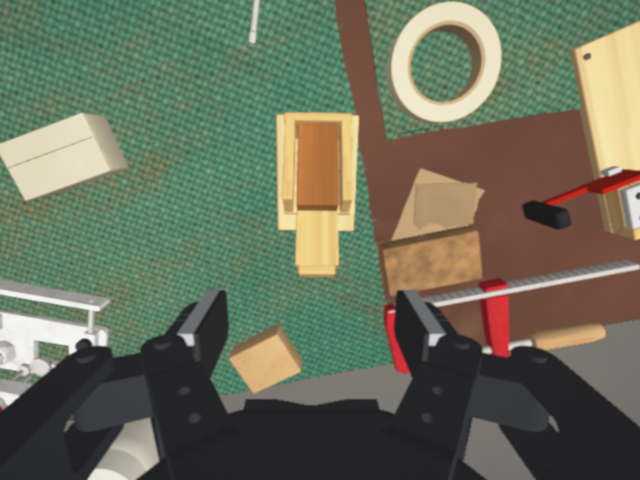

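The tongue tip is at about (317,266), the shoulder's top edge at row 209 and the tail's top edge at row 121. The rail lies along image columns 297 to 339, so the tool yaw matches. The rest walls end at about row 228.

```bash
python3 - <<'E'
from h import *
from scipy.optimize import least_squares
w=pickle.load(open("w5.pkl","rb"));s=pickle.load(open("top2.pkl","rb"))
im=w["image"].astype(int)
print([(r,im[r,312:324].mean(0).round().astype(int).tolist()) for r in list(range(115,126))+list(range(204,214))+list(range(258,282))])
for r in(140,190,225,250): print(r,[ (c,int(im[r,c].sum())) for c in list(range(290,304))+list(range(332,345))])
E
```

```text
[(115, [236, 204, 130]), (116, [238, 207, 132]), (117, [238, 209, 134]), (118, [238, 208, 133]), (119, [234, 199, 127]), (120, [218, 176, 113]), (121, [189, 151, 98]), (122, [173, 132, 84]), (123, [170, 118, 70]), (124, [175, 114, 64]), (125, [179, 115, 64]), (204, [165, 107, 60]), (205, [140, 91, 52]), (206, [126, 83, 48]), (207, [125, 82, 47]), (208, [125, 82, 48]), (209, [136, 95, 57]), (210, [177, 135, 85]), (211, [222, 180, 115]), (212, [234, 200, 129]), (213, [236, 204, 131]), (258, [237, 207, 132]), (259, [237, 207, 132]), (260, [237, 207, 132]), (261, [237, 207, 133]), (262, [238, 207, 133]), (263, [238, 207, 132]), (264, [236, 203, 130]), (265, [232, 198, 127]), (266, [233, 199, 128]), (267, [235, 202, 130]), (268, [236, 203, 131]), (269, [237, 205, 132]), (270, [238, 208, 133]), (271, [239, 211, 134]), (272, [240, 210, 134]), (273, [232, 195, 124]), (274, [204, 163, 104]), (275, [174, 143, 94]), (276, [152, 135, 94]), (277, [118, 128, 96]), (278, [97, 127, 98]), (279, [92, 128, 100]), (280, [89, 126, 99]), (281, [88, 124, 98])]
140 [(290, 588), (291, 583), (292, 577), (293,
[... 569 characters left out ...]
 350), (342, 437), (343, 526), (344, 562)]
225 [(290, 644), (291, 645), (292, 641), (293, 636), (294, 626), (295, 595), (296, 558), (297, 565), (298, 580), (299, 579), (300, 577), (301, 583), (302, 589), (303, 591), (332, 551), (333, 552), (334, 559), (335, 573), (336, 592), (337, 607), (338, 628), (339, 641), (340, 643), (341, 639), (342, 633), (343, 629), (344, 627)]
250 [(290, 352), (291, 352), (292, 335), (293, 326), (294, 355), (295, 434), (296, 528), (297, 573), (298, 582), (299, 578), (300, 581), (301, 589), (302, 591), (303, 589), (332, 551), (333, 548), (334, 551), (335, 565), (336, 579), (337, 563), (338, 483), (339, 370), (340, 303), (341, 302), (342, 322), (343, 334), (344, 332)]
```

```bash
cat > rail.py <<'E'
from h import *
from scipy.optimize import least_squares
w=pickle.load(open("w5.pkl","rb"))
def axes(y,sl):
    return np.array([np.cos(sl)*np.cos(y),np.cos(sl)*np.sin(y),np.sin(sl)]),np.array([-np.sin(y),np.cos(y),0]),np.array([-np.sin(sl)*np.cos(y),-np.sin(sl)*np.sin(y),np.cos(sl)])
def f(p,sl=np.radians(32),full=False):
    P=p[:3];ex,ey,ez=axes(p[3],sl)
    A=proj(w,[P-.088*ex+.032*ez,P+.032*ez,P+.018*ez,P+.054*ex+.018*ez])
    B=proj(w,[P+.04*ex+.018*ez+.02*ey*k for k in(-1,1)]); C=proj(w,[P-.02*ex+.032*ez+.02*ey*k for k in(-1,1)])
    r=np.r_[A[:,1]-[121,204.5,209.5,264.5],sorted(B[:,0])-np.array([295.3,338.3]),C[:,0].mean()-318.3]
    return r
o=least_squares(f,[.56,-.23,.08,-.2]); print(o.x.round(4),f(o.x).round(2))
P=o.x[:3];ex,ey,ez=axes(o.x[3],np.radians(32))
print("tongue mid",P+.027*ex+.009*ez,"tail under",P-.088*ex,"tip",P+.062*ex)
s=pickle.load(open("top2.pkl","rb")); print(proj(s,[P-.088*ex+.032*ez,P+.032*ez,P+.062*ex+.018*ez]), (proj(s,[P-.088*ex+.032*ez,P+.032*ez,P+.062*ex+.018*ez])-[205,185])*3.8)
# wall end tops guess: row 228 corners
M=P+.027*ex+.009*ez
go(M-[0,0,.007],o.x[3]+np.pi)
E
python3 rail.py
```

```text
[ 0.5445 -0.2265  0.0659 -0.2291] [ 0.25 -0.5   0.02  0.24 -0.09  0.09 -0.  ]
tongue mid [ 0.5621094  -0.23056974  0.08788127] tail under [ 0.47177635 -0.20950642  0.01930812] tip [ 0.59566034 -0.23839294  0.09879601]
[[378.27749154 278.94701009]
 [387.62590551 249.17836363]
 [394.52714881 224.75127748]] [[658.45446783 356.99863835]
 [693.97844095 243.87778179]
 [720.20316549 151.05485443]]
t 10.07 tcp [ 0.5395 -0.2323  0.274 ] yaw 2.934 tilt z [-0.001  0.001 -1.   ] F [ 0.2 -0.9 -0. ] grip 69.9 0.0
shift tool [-0.022   0.0063  0.1931]
turn 0.022
```

>>> {"op": "drive_tool", "data": {"steps": [[-0.0145, 0.003, 0, 0.02, 0.07], [-0.0145, 0.003, 0.03, 0, 0.07], [0, 0, 0.05, 0, 0.07], [0, 0, 0.05, 0, 0.07], [0, 0, 0.04, 0, 0.07], [0, 0, 0.015, 0, 0.065], [0, 0, 0.006, 0, 0.06], [0, 0, 0, 0, 0.06]]}}

```text
t: 11.08
tcp_pos: [0.5703, -0.2325, 0.0848]
tcp_rot: [0.001, 0.111, 0.994, -0.0]
contact_force: [-0.1, 0.8, 0.0]
grip_width: 0.697
gripper_force: 0.0
```

```bash
python3 - <<'E'
from h import *
from workcell import vision
w=vision.snapshot("wrist"); pickle.dump(w,open("w6.pkl","wb")); cv2.imwrite("pics/w6.png",w["image"][:,:,::-1])
go([.5688,-.2321,.083],2.915)
E
```

```text
t 11.12 tcp [ 0.5704 -0.2325  0.0851] yaw 2.918 tilt z [ 0.002 -0.001 -1.   ] F [ 0.   0.2 -0.2] grip 60.1 0.0
shift tool [0.0016 0.0001 0.0021]
turn 0.003
```

View pics/w6.png

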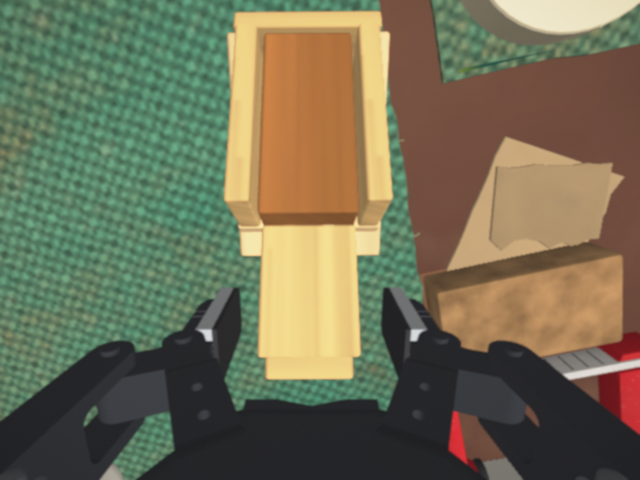

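The open fingers straddle the tongue symmetrically: the pads are at about (225,310) and (395,310), and the tongue spans columns 259 to 359. They clear the rest walls, which end at row 225. Closing now.

>>> {"op": "drive_tool", "data": {"steps": [[0.001, 0, 0.002, 0, 0.045], [0, 0, 0, 0, 0.03], [0, 0, 0, 0, 0.03], [0, 0, 0, 0, 0.03]], "squeeze": 50}}

```text
t: 11.62
tcp_pos: [0.5688, -0.2321, 0.0825]
tcp_rot: [0.0, 0.111, 0.994, -0.0]
contact_force: [-0.2, 0.9, 6.1]
grip_width: 0.455
gripper_force: 53.7
```

>>> {"op": "drive_tool", "data": {"steps": [[0.0027, 0, -0.0042, 0, 0.03], [0.0053, 0, -0.0085, 0, 0.03], [0.008, 0, -0.0127, 0, 0.03], [0.008, 0, -0.0127, 0, 0.03], [0.008, 0, -0.0127, 0, 0.03], [0, 0, -0.03, 0, 0.03], [0, 0, -0.04, 0, 0.03], [0, 0, 0, 0, 0.03]]}}

```text
t: 12.62
tcp_pos: [0.5379, -0.2253, 0.2062]
tcp_rot: [0.002, 0.111, 0.994, -0.001]
contact_force: [0.9, 0.3, -1.9]
grip_width: 0.455
gripper_force: 52.8
```

```bash
python3 - <<'E'
from h import *
from workcell import vision
w=vision.snapshot("wrist"); pickle.dump(w,open("w7.pkl","wb")); v=vision.snapshot("scene")
cv2.imwrite("pics/w7.png",cv2.resize(np.hstack([w["image"],v["image"]])[:,:,::-1],(800,300)))
go(fromjig([0,0,130]),.199+np.pi)
E
```

```text
t 12.72 tcp [ 0.5369 -0.2247  0.2027] yaw 2.919 tilt z [ 0. -0. -1.] F [-0.1  0.2 -1. ] grip 38.9 52.78493642807007
shift tool [0.0838 0.3543 0.0727]
turn -0.422
```

View pics/w7.png

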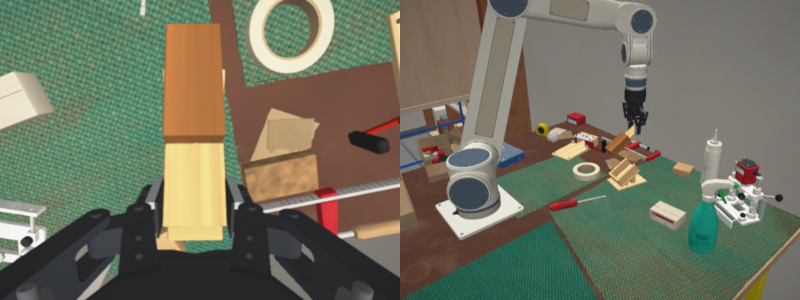

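The rail is held firmly by the tongue, still tilted, and it's clear of the rest. Nothing else has moved. Next I turn to the jig's yaw and carry it over.

>>> {"op": "drive_tool", "data": {"steps": [[0, 0, 0, -0.141, 0.03], [0, 0, 0, -0.141, 0.03], [0, 0, 0, -0.14, 0.03], [-0.0095, 0.051, 0, 0, 0.03], [-0.0095, 0.051, 0, 0, 0.03], [-0.0095, 0.051, 0, 0, 0.03], [-0.0095, 0.051, 0, 0, 0.03], [-0.0095, 0.051, 0, 0, 0.03], [-0.0095, 0.051, 0, 0, 0.03], [-0.0095, 0.051, 0, 0, 0.03]]}}

```text
t: 13.98
tcp_pos: [0.5308, 0.1398, 0.2013]
tcp_rot: [-0.001, -0.099, 0.995, -0.0]
contact_force: [0.9, -0.2, -1.9]
grip_width: 0.454
gripper_force: 52.7
```

>>> {"op": "drive_tool", "data": {"steps": [[0, 0, 0.04, 0, 0.03], [0, 0, 0.04, 0, 0.03], [0, 0, 0.02, 0, 0.03], [0, 0, 0, 0, 0.03]]}}

```text
t: 14.48
tcp_pos: [0.53, 0.1381, 0.1002]
tcp_rot: [-0.003, -0.099, 0.995, -0.0]
contact_force: [0.4, -0.0, -1.0]
grip_width: 0.458
gripper_force: 52.6
```

```bash
python3 - <<'E'
from h import *
from workcell import vision,telemetry
print(tojig(telemetry.observe()["tcp_pos"]))
w=vision.snapshot("wrist"); pickle.dump(w,open("w8.pkl","wb")); v=vision.snapshot("scene")
cv2.imwrite("pics/w8.png",cv2.resize(np.hstack([w["image"],v["image"][130:370,160:480].repeat(2,0).repeat(2,1)])[:,:,::-1],(800,300)))
go(fromjig([-2,0,80]),.199+np.pi)
E
```

```text
[[ -3.67876693  -0.51582944 100.20070957]]
t 14.57 tcp [0.5317 0.1382 0.1026] yaw -2.943 tilt z [-0.001 -0.    -1.   ] F [ 0.3  0.8 -1.1] grip 38.8 52.60723650455475
shift tool [0.     0.0008 0.0226]
turn -6.283
```

View pics/w8.png

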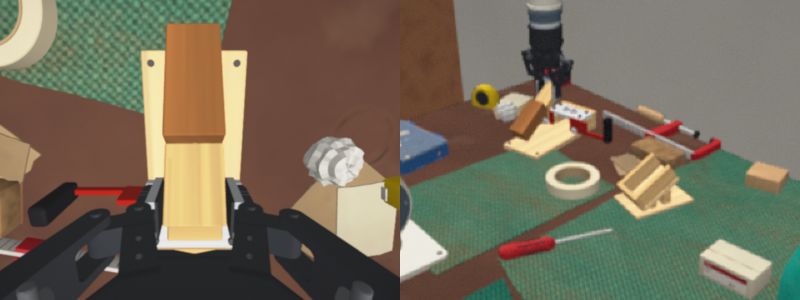

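The rail hangs centred over the bed (rail columns 166 to 223, bed columns 143 to 247) with its tail above the bed's mouth. The bystanders haven't moved. Next I lower it until the tail touches, then let it pivot flat in a light grip.

>>> {"op": "drive_tool", "data": {"steps": [[0, 0.0008, 0.015, 0, 0.03], [0, 0, 0.008, 0, 0.03], [0, 0, 0.006, 0, 0.03], [0, 0, 0.006, 0, 0.03], [0, 0, 0.006, 0, 0.03]], "squeeze": 20}}

```text
t: 15.2
tcp_pos: [0.535, 0.1393, 0.0634]
tcp_rot: [0.004, -0.099, 0.995, 0.0]
contact_force: [7.8, 1.6, 9.9]
grip_width: 0.456
gripper_force: 53.5
```

>>> {"op": "drive_tool", "data": {"steps": [[0, 0, 0.007, 0, 0.03], [0, 0, 0.007, 0, 0.03], [0, 0, 0.007, 0, 0.03], [0, 0, 0.007, 0, 0.03]], "squeeze": 20}}

```text
t: 15.7
tcp_pos: [0.5329, 0.1391, 0.0342]
tcp_rot: [0.001, -0.099, 0.995, -0.0]
contact_force: [1.2, -0.2, 5.6]
grip_width: 0.455
gripper_force: 53.3
```

```bash
cat > look.py <<'E'
import sys
from h import *
from workcell import vision,telemetry
o=telemetry.observe(); print("tcp jig",tojig(o["tcp_pos"]).round(1))
w=vision.snapshot("wrist"); pickle.dump(w,open("wl.pkl","wb")); im=w["image"].astype(int)
hsv=cv2.cvtColor(w["image"],cv2.COLOR_RGB2HSV)
m=((hsv[:,:,0]<17)&(hsv[:,:,1]>125)&(hsv[:,:,2]>110)).astype(np.uint8); m=cv2.morphologyEx(m,cv2.MORPH_OPEN,np.ones((5,5)))
cs,_=cv2.findContours(m,cv2.RETR_EXTERNAL,cv2.CHAIN_APPROX_NONE);c=max(cs,key=cv2.contourArea)
q=cv2.approxPolyDP(c,6,True)[:,0]; print("body px",q.tolist())
print("if flat, jig:",tojig(onplane(w,q,.044)).round(1)[:,:2].tolist())
print("F",o["contact_force"].round(1),"t",o["t"])
E
python3 look.py
```

```text
tcp jig [[-0.6 -0.1 34.2]]
body px [[252, 0], [255, 222], [366, 223], [370, 0]]
if flat, jig: [[-113.6, -18.2], [-39.9, -20.4], [-39.6, 21.9], [-113.7, 20.0]]
F [ 1.2 -0.2  5.6] t 15.7
```

>>> {"op": "drive_tool", "data": {"steps": [[0, 0, 0.006, 0, 0.03], [0, 0, 0.006, 0, 0.03], [0, 0, 0.004, 0, 0.03], [0, 0, 0, 0, 0.03]]}}

```text
t: 16.25
tcp_pos: [0.5324, 0.139, 0.0179]
tcp_rot: [0.001, -0.099, 0.995, -0.0]
contact_force: [3.0, 0.0, 4.3]
grip_width: 0.457
gripper_force: 53.5
```

```bash
python3 look.py
```

```text
tcp jig [[-1.2 -0.  17.9]]
body px [[244, 0], [252, 228], [368, 230], [379, 0]]
if flat, jig: [[-108.8, -18.1], [-42.1, -18.7], [-41.5, 20.2], [-108.9, 20.3]]
F [3.  0.  4.3] t 16.25
```

>>> {"op": "drive_tool", "data": {"steps": [[0, 0, 0.002, 0, 0.03], [0, 0, 0.002, 0, 0.03], [0, 0, 0, 0, 0.03]]}}

```text
t: 16.68
tcp_pos: [0.5321, 0.1391, 0.0138]
tcp_rot: [0.0, -0.099, 0.995, 0.0]
contact_force: [3.3, 0.2, 4.0]
grip_width: 0.455
gripper_force: 53.6
```

```bash
python3 look.py
```

```text
tcp jig [[-1.4  0.1 13.8]]
body px [[241, 0], [252, 231], [369, 232], [381, 0]]
if flat, jig: [[-107.7, -18.1], [-42.4, -18.0], [-42.1, 20.0], [-107.8, 20.3]]
F [3.3 0.2 4. ] t 16.675
```

>>> {"op": "drive_tool", "data": {"steps": [[0, 0, 0.001, 0, 0.042], [0, 0, 0, 0, 0.048], [0, 0, 0, 0, 0.055], [0, 0, -0.02, 0, 0.065], [0, 0, -0.05, 0, 0.075], [0.03, 0, -0.06, 0, 0.075], [0.05, 0, -0.03, 0, 0.075], [0, 0, 0, 0, 0.075]]}}

```text
t: 17.73
tcp_pos: [0.4536, 0.1234, 0.1711]
tcp_rot: [0.002, -0.099, 0.995, -0.0]
contact_force: [1.0, 0.2, -0.6]
grip_width: 0.877
gripper_force: 0.0
```

```bash
python3 look.py; python3 - <<'E'
from h import *
w=pickle.load(open("wl.pkl","rb")); im=w["image"].astype(int)
p=proj(w,[fromjig([x,0,30]) for x in(-40,-20,0,10,20,30,40,46)]); print(p.round(0).tolist())
u=int(p[2,0])
for v in range(int(p[:,1].min())-10,int(p[:,1].max())+10,2): print(v,im[v,u-6:u+6].mean(0).round().astype(int).tolist(),tojig(onplane(w,[[u,v]],.03)).round(0)[0,0])
E
```

```text
tcp jig [[-81.4   0.2 171.1]]
body px [[288, 169], [287, 276], [333, 278], [336, 171]]
if flat, jig: [[-129.4, -15.8], [-43.9, -18.0], [-42.2, 19.3], [-128.0, 20.0]]
F [ 1.   0.2 -0.6] t 17.725
[[309.0, 274.0], [309.0, 296.0], [309.0, 316.0], [309.0, 327.0], [309.0, 337.0], [309.0, 346.0], [309.0, 356.0], [309.0, 362.0]]
264 [188, 121, 67] -49.0
266 [188, 121, 67] -47.0
268 [188, 121, 67] -46.0
270 [188, 121, 66] -44.0
272 [188, 121, 66] -42.0
274 [188, 122, 66] -40.0
276 [187, 120, 66] -38.0
278 [205, 146, 89] -36.0
280 [239, 208, 133] -35.0
282 [240, 214, 137] -33.0
284 [240, 214, 137] -31.0
286 [240, 214, 137] -29.0
288 [240, 214, 137] -27.0
290 [240, 214, 137] -25.0
292 [240, 214, 137] -23.0
294 [241, 214, 137] -22.0
296 [241, 214, 137] -20.0
298 [241, 214, 138] -18.0
300 [241, 214, 138] -16.0
302 [241, 214, 138] -14.0
304 [240, 214, 137] -12.0
306 [240, 214, 138] -10.0
308 [241, 214, 137] -8.0
310 [241, 214, 137] -6.0
312 [240, 214, 137] -4.0
314 [241, 214, 138] -2.0
316 [241, 214, 137] -0.0
318 [241, 214, 137] 2.0
320 [241, 214, 137] 3.0
322 [241, 214, 138] 5.0
324 [241, 214, 138] 7.0
326 [241, 214, 137] 9.0
328 [238, 209, 133] 11.0
330 [238, 208, 133] 13.0
332 [239, 212, 135] 15.0
334 [241, 214, 137] 17.0
336 [242, 220, 153] 19.0
338 [245, 230, 173] 22.0
340 [245, 230, 172] 24.0
342 [245, 230, 172] 26.0
344 [245, 230, 172] 28.0
346 [245, 230, 172] 30.0
348 [245, 230, 172] 32.0
350 [245, 230, 172] 34.0
352 [245, 230, 171] 36.0
354 [245, 229, 171] 38.0
356 [245, 229, 171] 40.0
358 [245, 229, 171] 42.0
360 [245, 230, 172] 44.0
362 [245, 228, 169] 46.0
364 [184, 161, 134] 49.0
366 [126, 126, 125] 51.0
368 [153, 153, 151] 53.0
370 [216, 215, 212] 55.0
```

The rail lies flat. Its shoulder is at jig x ≈ -43, its tail at about -129 and its tip at about +19, roughly centred. Next I take it by the thick body.

>>> {"op": "drive_tool", "data": {"steps": [[0.0055, 0.0008, 0.04, 0, 0.075], [0, 0, 0.05, 0, 0.07], [0, 0, 0.04, 0, 0.065], [0, 0, 0.017, 0, 0.06], [0, 0, 0.006, 0, 0.055], [0, 0, 0, 0, 0.045], [0, 0, 0, 0, 0.03], [0, 0, 0, 0, 0.03], [0, 0, 0, 0, 0.03]], "squeeze": 40}}

```text
t: 18.9
tcp_pos: [0.4499, 0.1233, 0.0158]
tcp_rot: [0.0, -0.099, 0.995, -0.0]
contact_force: [-0.1, -1.2, -2.0]
grip_width: 0.46
gripper_force: 41.3
```

```bash
python3 look.py; python3 - <<'E'
from h import *
w=pickle.load(open("wl.pkl","rb"))
go(fromjig([-13,0,18]),.199-np.pi)
print(proj(w,[fromjig([35,0,30]),fromjig([35,-26,46]),fromjig([35,26,46]),fromjig([47,-22,43]),fromjig([-43,20,44]),fromjig([-43,-20,44])]).round(0).tolist())
im=w["image"].astype(int)
red=(im[:,:,0]>120)&(im[:,:,1]<80)&(im[:,:,2]<80); v,u=np.where(red); print("red",[(r,u[v==r].tolist()[::6]) for r in sorted(set(v))[::6]])
E
```

```text
tcp jig [[-85.1   0.9  15.8]]
body px [[265, 206], [253, 223], [260, 398], [306, 405], [360, 399], [371, 222], [356, 206]]
if flat, jig: [[-133.9, -13.0], [-128.2, -17.1], [-60.0, -17.4], [-56.8, 0.1], [-59.5, 20.7], [-128.6, 21.6], [-133.9, 16.5]]
F [-0.1 -1.2 -2. ] t 18.9
t 18.95 tcp [0.4499 0.1233 0.0158] yaw -2.942 tilt z [ 0.001  0.    -1.   ] F [ 0.4 -0.1 -1.7] grip 39.4 41.33590221405029
shift tool [-0.0721 -0.0009 -0.0022]
turn 0.000
[[307.0, 541.0], [248.0, 579.0], [364.0, 580.0], [259.0, 590.0], [357.0, 434.0], [255.0, 434.0]]
red []
```

>>> {"op": "drive_tool", "data": {"steps": [[-0.008, -0.0009, 0, 0, 0.03], [-0.01, 0, 0, 0, 0.03], [-0.01, 0, 0, 0, 0.03], [-0.008, 0, 0, 0, 0.03], [-0.006, 0, 0, 0, 0.03], [-0.006, 0, 0, 0, 0.03]]}}

```text
t: 19.7
tcp_pos: [0.4968, 0.1319, 0.0157]
tcp_rot: [-0.001, -0.099, 0.995, -0.0]
contact_force: [-7.3, -0.9, 8.4]
grip_width: 0.463
gripper_force: 42.8
```

```bash
python3 look.py; python3 - <<'E'
from h import *
w=pickle.load(open("wl.pkl","rb")); go(fromjig([-13,0,18]),.199-np.pi)
E
```

```text
tcp jig [[-37.4   0.   15.7]]
body px [[256, 218], [260, 398], [309, 405], [361, 398], [368, 220]]
if flat, jig: [[-82.2, -16.9], [-12.4, -18.2], [-9.2, 0.4], [-12.4, 20.2], [-81.6, 19.7]]
F [-7.3 -0.9  8.4] t 19.7
t 19.75 tcp [0.4979 0.1321 0.0157] yaw -2.942 tilt z [-0. -0. -1.] F [-3.2 -0.1  4.9] grip 39.2 42.00969457626343
shift tool [-0.0233  0.     -0.0023]
turn 0.000
```

>>> {"op": "drive_tool", "data": {"steps": [[-0.006, 0, 0, 0, 0.03], [-0.006, 0, 0, 0, 0.03], [-0.005, 0, 0, 0, 0.03], [-0.003, 0, 0, 0, 0.03], [0, 0, 0, 0, 0.03]]}}

```text
t: 20.38
tcp_pos: [0.5168, 0.136, 0.0157]
tcp_rot: [-0.0, -0.099, 0.995, -0.0]
contact_force: [-4.6, -0.2, 6.8]
grip_width: 0.459
gripper_force: 42.6
```

```bash
python3 look.py
```

```text
tcp jig [[-17.    0.   15.7]]
body px [[256, 219], [260, 398], [361, 398], [370, 223]]
if flat, jig: [[-61.5, -16.9], [8.0, -18.2], [8.0, 20.1], [-60.2, 20.4]]
F [-4.6 -0.2  6.8] t 20.375
```

Tail at about -61, so roughly 4 mm remains. I'll creep in until the push force rises.

>>> {"op": "drive_tool", "data": {"steps": [[-0.002, 0, 0, 0, 0.03], [-0.0015, 0, 0, 0, 0.03], [0, 0, 0, 0, 0.03]]}}

```text
t: 20.8
tcp_pos: [0.52, 0.1366, 0.0157]
tcp_rot: [-0.0, -0.099, 0.995, -0.0]
contact_force: [-5.9, -0.8, 7.6]
grip_width: 0.461
gripper_force: 42.5
```

>>> {"op": "drive_tool", "data": {"steps": [[-0.001, 0, 0, 0, 0.03], [0, 0, 0, 0, 0.03]]}}

```text
t: 21.05
tcp_pos: [0.5201, 0.1366, 0.0157]
tcp_rot: [-0.001, -0.099, 0.995, -0.0]
contact_force: [-9.2, -1.9, 11.8]
grip_width: 0.462
gripper_force: 42.9
```

>>> {"op": "drive_tool", "data": {"steps": [[-0.001, 0, 0, 0, 0.03], [0, 0, 0, 0, 0.03]]}}

```text
t: 21.3
tcp_pos: [0.5201, 0.1366, 0.0157]
tcp_rot: [-0.002, -0.099, 0.995, -0.0]
contact_force: [-14.0, -4.1, 14.6]
grip_width: 0.462
gripper_force: 43.4
```

The rail has stopped moving and the push force has risen to 14 N, so it is home against the back stop, within about 1 mm of the expected position. I'll release, rise and check.

>>> {"op": "drive_tool", "data": {"steps": [[0.0015, 0, 0, 0, 0.04], [0, 0, 0, 0, 0.048], [0, 0, 0, 0, 0.055], [0, 0, -0.02, 0, 0.06], [0, 0, -0.05, 0, 0.07], [0.03, 0, -0.05, 0, 0.075], [0.04, 0, -0.06, 0, 0.075], [0, 0, -0.02, 0, 0.075], [0, 0, 0, 0, 0.075]]}}

```text
t: 22.42
tcp_pos: [0.4581, 0.124, 0.2091]
tcp_rot: [0.002, -0.099, 0.995, -0.0]
contact_force: [0.9, 0.1, -0.7]
grip_width: 0.879
gripper_force: 0.0
```

```bash
python3 look.py; python3 - <<'E'
from h import *
w=pickle.load(open("wl.pkl","rb"));im=w["image"].astype(int)
red=(im[:,:,0]>100)&(im[:,:,1]<70)&(im[:,:,2]<70)
v,u=np.where(red); J=tojig(onplane(w,np.c_[u,v],.046)); k=(abs(J[:,0]-37)<6)&(abs(J[:,1])<90)
y=np.sort(J[k,1]); g=np.where(np.diff(y)>5)[0]; print("window edges",[(y[i].round(1),y[i+1].round(1)) for i in g])
# plate front edge centre / tongue visibility
u0=int(proj(w,[fromjig([0,0,44])])[0,0])
a=proj(w,[fromjig([-70,0,44]),fromjig([60,0,44])]).round().astype(int); print(a.tolist(),[(r,im[r,u0-4:u0+4].mean(0).round().astype(int).tolist(),tojig(onplane(w,[[u0,r]],.044))[0,0].round(0)) for r in range(a[0,1],a[1,1],3)])
s=__import__("workcell").vision.snapshot("top"); s0=pickle.load(open("s0.pkl","rb"))["top"]
d=np.abs(s["image"].astype(int)-s0["image"]).sum(2)>90
n,l,st,ct=cv2.connectedComponentsWithStats(cv2.morphologyEx(d.astype(np.uint8),cv2.MORPH_OPEN,np.ones((3,3)))); print(st[1:][st[1:,4]>15].tolist())
E
```

```text
tcp jig [[-7.690e+01 -1.000e-01  2.091e+02]]
body px [[297, 237], [290, 242], [291, 325], [330, 327], [332, 241]]
if flat, jig: [[-61.6, -11.5], [-57.0, -17.9], [26.7, -18.2], [28.8, 19.5], [-57.9, 20.0]]
F [ 0.9  0.1 -0.7] t 22.425
window edges [(np.float64(-26.8), np.float64(25.3))]
[[310, 228], [310, 355]] [(228, [246, 233, 177], np.float64(-70.0)), (231, [246, 232, 174], np.float64(-67.0)), (234, [124, 88, 56], np.float64(-64.0)), (237, [110, 73, 43], np.float64(-62.0)), (240, [115, 76, 44], np.float64(-59.0)), (243, [190, 123, 67], np.float64(-56.0)), (246, [194, 126, 69], np.float64(-53.0)), (249, [194, 125, 69], np.float64(-50.0)), (252, [194, 125, 68], np.float64(-48.0)), (255, [194, 125, 69], np.float64(-45.0)), (258, [193, 124, 69], np.float64(-42.0)), (261, [193, 125, 69], np.float64(-39.0)), (264, [193, 124, 68], np.float64(-36.0)), (267, [192, 124, 68], np.float64(-33.0)), (270, [192, 124, 67], np.float64(-30.0)), (273, [192, 124, 67], np.float64(-27.0)), (276, [192, 123, 67], np.float64(-24.0)), (279, [191, 123, 67], np.float64(-21.0)), (282, [191, 123, 67], np.float64(
[... 669 characters left out ...]
, [241, 215, 138], np.float64(35.0)), (336, [230, 193, 133], np.float64(39.0)), (339, [133, 133, 132], np.float64(42.0)), (342, [219, 219, 217], np.float64(45.0)), (345, [230, 230, 228], np.float64(49.0)), (348, [230, 230, 228], np.float64(52.0)), (351, [233, 232, 231], np.float64(55.0)), (354, [234, 234, 232], np.float64(59.0))]
[[292, 218, 6, 9, 52], [276, 223, 4, 7, 25], [384, 222, 18, 15, 223], [145, 229, 198, 251, 24462], [373, 245, 24, 30, 494], [256, 373, 5, 4, 18], [562, 373, 14, 13, 102], [503, 376, 57, 39, 820], [339, 386, 301, 94, 13893], [551, 388, 48, 32, 758], [599, 395, 41, 17, 538], [283, 457, 37, 23, 487], [315, 463, 12, 17, 116], [328, 463, 7, 17, 99], [633, 477, 7, 3, 18]]
```

The window spans -26.8 to 25.3 (opening about 50.7 mm) and the rail is seated. My release row backed off slightly while the fingers were still opening, so I'll give the tail a gentle nudge with closed fingers to make sure it's fully home.

>>> {"op": "drive_tool", "data": {"steps": [[0.006, 0, 0.03, 0, 0.04], [0, 0, 0.04, 0, 0.02], [0, 0, 0.04, 0, 0], [0, 0, 0.04, 0, 0], [0, 0, 0.03, 0, 0], [0, 0, 0.006, 0, 0], [-0.004, 0, 0, 0, 0], [-0.004, 0, 0, 0, 0], [-0.003, 0, 0, 0, 0], [0, 0, 0, 0, 0]]}}

```text
t: 23.78
tcp_pos: [0.4627, 0.125, 0.022]
tcp_rot: [0.001, -0.099, 0.995, 0.0]
contact_force: [0.3, 0.6, 0.7]
grip_width: -0.003
gripper_force: 0.0
```

>>> {"op": "drive_tool", "data": {"steps": [[-0.002, 0, 0, 0, 0], [-0.001, 0, 0, 0, 0], [0, 0, 0, 0, 0]]}}

```text
t: 24.15
tcp_pos: [0.465, 0.1255, 0.0215]
tcp_rot: [-0.0, -0.099, 0.995, -0.0]
contact_force: [-0.1, 0.3, 0.2]
grip_width: -0.002
gripper_force: 0.0
```

>>> {"op": "drive_tool", "data": {"steps": [[-0.001, 0, 0, 0, 0], [-0.001, 0, 0, 0, 0], [0, 0, 0, 0, 0]]}}

```text
t: 24.52
tcp_pos: [0.4671, 0.1259, 0.0215]
tcp_rot: [0.0, -0.099, 0.995, 0.0]
contact_force: [0.2, 0.1, -0.4]
grip_width: -0.001
gripper_force: 0.0
```

>>> {"op": "drive_tool", "data": {"steps": [[-0.001, 0, 0, 0, 0], [0, 0, 0, 0, 0]]}}

```text
t: 24.78
tcp_pos: [0.4672, 0.1259, 0.0214]
tcp_rot: [-0.001, -0.099, 0.995, -0.0]
contact_force: [-4.0, -1.1, 3.6]
grip_width: 0.004
gripper_force: 2.3
```

>>> {"op": "drive_tool", "data": {"steps": [[-0.001, 0, 0, 0, 0], [0, 0, 0, 0, 0]]}}

```text
t: 25.02
tcp_pos: [0.4672, 0.1259, 0.0213]
tcp_rot: [-0.002, -0.099, 0.995, -0.0]
contact_force: [-9.4, -2.0, 7.4]
grip_width: 0.001
gripper_force: 4.5
```

Contact stalled at once, with 9 N and no movement, so the rail is firmly home. I'll back off and rise clear.

>>> {"op": "drive_tool", "data": {"steps": [[0.006, 0, 0, 0, 0], [0.006, 0, 0, 0, 0], [0, 0, -0.04, 0, 0.01], [0, 0, -0.05, 0, 0.03], [0, 0, -0.05, 0, 0.05], [0, 0, -0.05, 0, 0.06], [0, 0, 0, 0, 0.06], [0, 0, 0, 0, 0.06]]}}

```text
t: 26.02
tcp_pos: [0.4569, 0.1239, 0.2111]
tcp_rot: [0.0, -0.099, 0.995, 0.0]
contact_force: [-0.8, 1.1, -1.4]
grip_width: 0.704
gripper_force: 0.0
```

```bash
python3 look.py; python3 - <<'E'
from workcell import manip
print(manip.finish_job())
E
```

```text
tcp jig [[-78.1  -0.  211.1]]
body px [[292, 240], [291, 326], [330, 328], [332, 243]]
if flat, jig: [[-60.1, -16.0], [26.8, -18.1], [28.9, 19.9], [-57.3, 20.3]]
F [-0.8  1.1 -1.4] t 26.025
the job is handed in; nothing more can be done
None
```

The job is handed in at about 26 s of the 61 s: the gate is open at about 50 mm, the rail lies flat with its tongue home against the back stop (a 9 N push on the tail did not move it), the gripper is clear, and no bystander was seen to move.

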